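Dust off a bisque vase on the air stand

TASK

Take the long-necked vase from the ware board and set it down gently, upright and centred, on the small cap of the slim post of the dust-off stand, and let go of it. Then push the air valve's plunger all the way down, hold it for a moment and let it spring back, with the vase still standing on the post. Leave the three other pots standing where they are on the board, and do not let the vase fall over.

Things in the scene. Friction and masses are not known exactly. Their poses are not given: they have to be found in the camera images.
- vase: the long-necked vase: unglazed off-white bisque, round, about 0.3 kg, 150 mm tall; foot 48 mm diameter, belly 76 mm diameter at 45 mm height, slim neck 26 mm diameter from 98 to 136 mm height, flared lip 38 mm diameter at 146 to 150 mm. Origin: centre of the underside of its foot; z up along its axis. It stands on the ware board with three other pots, places interchanged
- ware_board: fixed pale wooden board, 300 x 300 x 15 mm, on which the four pots stand. Origin: centre of its underside, on the table
- stand: fixed dust-off stand: round steel foot 130 mm diameter, 14 mm thick, in its middle a slim steel post (18 mm diameter) with a small flat square cap, 30 x 30 mm, top at 110 mm height; a brass air nozzle on an upright 92 mm out from the post along the stand's +x (upright up to 116 mm height, nozzle centre at 112 mm, tip 54 mm from the post axis). Origin: centre of the underside of the round foot
- post_top (a point): centre of the upper face of the post's cap, where the vase's foot must stand, 110 mm above the table; axes as the stand
- valve: fixed air valve: grey box 110 x 85 mm, 55 mm tall, with a collar of 44 mm diameter up to 65 mm height and the plunger above it. Origin: centre of the underside of the box
- plunger_top (a point): centre of the top of the plunger's black round head (42 mm diameter, 12 mm thick), 101 mm above the table when up; moves with the plunger
- plunger (a joint): travel of the plunger in m: 0 = up (at rest), 0.016 = fully down; a spring pushes it back up (about 3 N at first, 10 N at full travel)
- globe_pot: another pot on the board, to be left alone: bisque globe, 84 mm diameter, 100 mm tall, short flared neck 52 mm across. Origin: centre of its underside
- tall_pot: another pot on the board, to be left alone: straight bisque cylinder without a neck, 70 mm diameter, 140 mm tall. Origin: centre of its underside
- beaker_pot: another pot on the board, to be left alone: bisque beaker widening upwards to 68 mm diameter, 90 mm tall. Origin: centre of its underside

How it is judged (in metres and radians):
On the way, in this order (a step that is already met when the one before it is completed fails the run):
1. the vase stands on the post's cap, upright and centred, let go (horizontal distance between vase and post_top below 0.01 m and z of vase in the frame of post_top between -0.004 and 0.004 m and angle between vase's own z axis and vertical below 0.06 rad and contact force between vase and the fingers below 0.1 N), for 0.3 s.
2. the plunger is held fully down (over 13 mm of its 16 mm) with the vase still on the post (all of step 1 and value of joint plunger above 0.013 m), for 0.15 s.
At the end, for the whole second after the job is handed in: The vase stands still on the post's cap, its foot's centre within 10 mm of the cap's centre and within 4 mm of its height, tilted less than 0.06 rad, released; the plunger has sprung back to within 3 mm of its rest (all of step 1 and linear speed of vase below 0.02 m/s and value of joint plunger below 0.003 m); the robot touches nothing.
It fails at once if the vase tips over (more than 0.5 rad from upright) (angle between vase's own z axis and vertical above 0.5 rad).
It fails at once if the vase is dropped: free of the fingers and moving faster than 0.4 m/s (a fall of about 8 mm) (contact force between vase and the fingers below 0.1 N and linear speed of vase above 0.4 m/s).
It fails at once if the vase is banged onto the stand (over 40 N) (contact force between vase and stand above 40 N).
It fails at once if one of the three other pots on the board is moved by more than 25 mm (distance of any of globe_pot, tall_pot, beaker_pot from where it was at the start of the episode above 0.025 m).
It also fails if it takes over 51 s, if anything falls off the work surface, if the arm or the gripper's body presses on something with over 40 N, if the wrist force passes 120 N, or if a joint passes its speed limit or range.

ROBOT

A 6-joint arm with a two-finger parallel gripper is mounted at the origin on the work surface. World frame = base frame: x ahead of the robot, y to its left, z up, the work surface at z = 0. Lengths are in m, angles in degrees, forces in N, time in s.
With the tool pointing down it reaches from about 0.4 to 0.825 m from the base axis. Payload 7 kg.
Tool frame: the origin (TCP) lies on the centre line of the jaws, within the pads' length; the fingertips stand 11 mm ahead of it and the grasp point (between the pads) lies 8 mm behind it; z points along the fingers, y is the direction in which the jaws open and shut (so a half turn about z gives the same grasp; the last joint's range is limited). The gripper opens to 88 mm and grips with 3 to 60 N. Pads are 19 mm wide; open, the fingers measure 130 mm over their backs; the gripper's body (78 mm by 193 mm) begins 47 mm behind the grasp point.
Start: joints at [91.564, 20.546, 0.682, 0, -70.136, -16.507], TCP at [0.174, 0.652, 0.238] pointing down, gripper open.
Joint ranges: [-176.03, 176.03], [-82.01, 121.73], [-58.28, 71.71], [-173.87, 95.51], [-174.79, -0.11], [-173.66, 173.66]. Speed limits (degrees/s): [136.94, 136.94, 172.46, 180, 180, 180].

INTERFACE

Orientations are given as [roll, pitch, yaw] about the fixed x, y, z axes, in that order (R = Rz(yaw) Ry(pitch) Rx(roll)).
In Python, from plant import ctrl, cams, order gives the robot as it stands.
- The arm moves only by the tool jog_arm, never from a script. Its argument "motion" is a list of rows, each an object with "offset": the shift along the tool's x, y, z in mm, a list of three; "roll": the turn about the tool's z in rad; "hand": the finger opening in mm, from 0 to 87.6. A call has 1 to 20 rows; each row is the pose to reach, as a shift and turn from the pose commanded when the call began, along the tool's axes at that moment; what a row does not reach only later rows make up. A row lasts 1/12 s, in which the tool goes at most 41.7 mm and 7.16 degrees, less where a joint would pass 70% of its speed; a pose out of reach is approached as far as the arm can. A call with a gripper value outside its range is refused whole. The fingers move at their own pace and stop on an object; the grip force is fixed at half the most. Time passes only in rows, so rows that repeat a pose let the fingers close. It gives the time, the measured TCP pose, the force and the opening at its end, in the units of the state.
- ctrl.get_obs(): the state, without advancing time (a new reading comes with each control period).
- cams.snapshot(name): name is "side" or "top"; returns a dict with "img" (400x640x3 uint8, red, green, blue), "K" (3x3 intrinsics, pixels), "cam_to_world" (4x4, takes a point from camera to world coordinates). Camera axes: x right, y down, z forward; pixel columns grow to the right and rows downward; lengths in m; the calibration is good to about 2 mm. A picture is of the moment at which its call begins. There is no depth.
- order.close_job(): hands the job in, once; it reports no verdict.
The state is a dict: "clock": time; "joint_pos": joint angles; "qvel": joint speeds; "tau": joint torques, N m; "tool_pos": TCP position; "orientation": TCP orientation; "force": force on the tool from outside, world axes, zero at the start; "moment": the same for the moment, N m; "opening": finger opening in m.
Only numpy, scipy, OpenCV 4.12 (cv2) and the standard library are available. Lean on these libraries where they do the work, as an engineer would, in place of code of your own. Each camera call takes 0.05 s, during which the arm holds its last target. There are 200 camera calls.

## Working session

There is one attempt and no reset: what is moved stays moved. The work goes in short steps, Python scripts to look and compute and a tool call to move; the robot and the scene stay as the last step left them, time stands still between calls to the robot, and variables do not carry over. Pictures are saved under pics/ and viewed, about 8 in all and at most 12, crops included, and the job is handed in when it is done.

Besides the shell and the picture viewer there is one more tool, called after ">>>" by a JSON object that holds its "method" and its "body". jog_arm: Moves the arm, as the interface text tells. Its arguments: {"type":"object","properties":{"motion":{"type":"array"}},"required":["motion"]}

```bash
mkdir -p pics
cat > h.py <<'E'
import numpy as np, cv2
from plant import ctrl, cams, order
def shot(n, f=None):
    s=cams.snapshot(n)
    if f: cv2.imwrite('pics/'+f, s['img'][:,:,::-1])
    return s
def ray(s,u,v):
    d=np.linalg.inv(s['K'])@[u,v,1]; T=s['cam_to_world']
    return T[:3,3],T[:3,:3]@d
def onz(s,u,v,z):
    o,d=ray(s,u,v); return o+d*(z-o[2])/d[2]
def proj(s,p):
    T=s['cam_to_world']; c=T[:3,:3].T@(np.asarray(p)-T[:3,3]); q=s['K']@c; return q[:2]/q[2]
E
python3 - <<'E'
from h import *
for n in('top','side'):
    s=shot(n,n+'0.png'); print(s['K'].round(1).tolist(),s['cam_to_world'].round(3).tolist())
print(ctrl.get_obs())
E
```

```text
[[446.3, 0.0, 318.5], [0.0, 446.3, 199.3], [0.0, 0.0, 1.0]] [[0.001, -0.993, 0.117, 0.395], [-1.0, 0.0, 0.007, 0.001], [-0.007, -0.117, -0.993, 1.13], [0.0, 0.0, 0.0, 1.0]]
[[361.3, 0.0, 313.2], [0.0, 361.3, 199.3], [0.0, 0.0, 1.0]] [[1.0, 0.005, -0.016, 0.511], [0.016, -0.674, 0.739, -0.611], [-0.007, -0.739, -0.674, 0.677], [0.0, 0.0, 0.0, 1.0]]
{'clock': 0.1, 'joint_pos': array([ 9.15650517e+01,  2.05872606e+01,  6.39311852e-01, -1.86594588e-02,
       -7.01356839e+01, -1.65057235e+01]), 'qvel': array([-0.0245719 , -0.10417755,  0.051339  ,  0.04465432,  0.06209413,
       -0.04026806]), 'tau': array([-1.94480628e-03, -5.84162951e+01,  2.93751848e+01,  7.01563373e+00,
        1.02070443e-02, -4.39652956e-05]), 'tool_pos': array([0.17395151, 0.65176511, 0.23671645]), 'orientation': array([ 1.79914830e+02, -6.94406998e-03, -1.49470198e+01]), 'force': array([-0.72466413,  0.40729857, -0.11328353]), 'moment': array([-0.01745144, -0.01169783,  0.01113626]), 'opening': 0.08771511780581892}
```

```bash
ls -la .
```

```text
total 16
drwxr-xr-x  3 agent agent 4096 Dec  5 00:00 .
drwxr-xr-x 23 root  root  4096 Dec  5 00:00 ..
-rw-r--r--  1 agent agent  444 Dec  5 00:00 h.py
drwxr-xr-x  2 agent agent 4096 Dec  5 00:00 pics
```

View pics/top0.png

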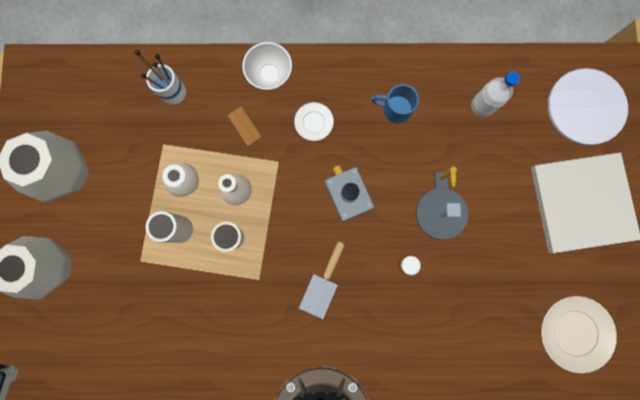

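View pics/side0.png

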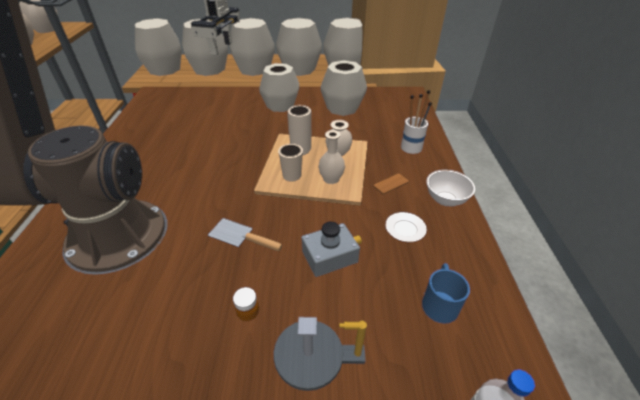

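The top view shows the board with four pots at left. The vase lip is near (228,184), the valve plunger near (350,191) and the post cap near (454,210). In the side view the vase lip is near (333,136), the plunger near (331,230) and the cap near (308,326). Next I'll enlarge those details.

Run:
```python
import cv2,numpy as np
t=cv2.imread('pics/top0.png');s=cv2.imread('pics/side0.png')
def c(i,u,v,w=50,h=37): return cv2.resize(i[v-h:v+h,u-w:u+w],(400,296),interpolation=cv2.INTER_CUBIC)
cv2.imwrite('pics/z1.png',np.vstack([np.hstack([c(t,235,185),c(s,335,155)]),np.hstack([c(t,450,205),c(s,320,335)])]))
```

```text
(no output)
```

View pics/z1.png

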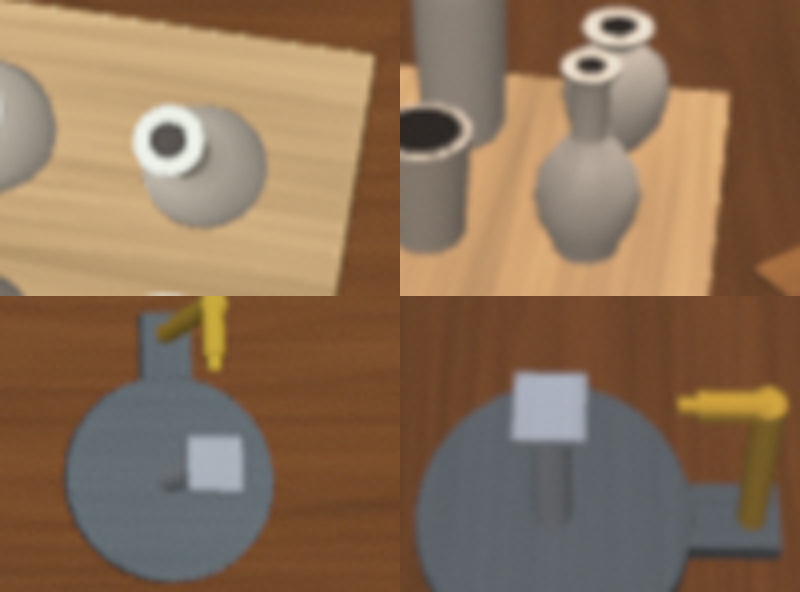

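The crops show the lip near (227.6,183.4) in top and (332.7,134.7) in side, and the cap near (453.8,209.7) in top and (307.5,325.7) in side. I'll refine these with masks and check them across both views.

```bash
cat >> h.py <<'E'
def blob(im,u,v,r,f):
    w=im[v-r:v+r+1,u-r:u+r+1].astype(int); m=f(w).astype(np.uint8)
    n,l,st,ce=cv2.connectedComponentsWithStats(m)
    k=1+np.argmax(st[1:,4]); c=max(cv2.findContours((l==k).astype(np.uint8),0,2)[0],key=cv2.contourArea)
    M=cv2.moments(c); x,y,ww,hh=cv2.boundingRect(c)
    return u-r+M['m10']/M['m00'],v-r+M['m01']/M['m00'],u-r+x,v-r+y,ww,hh
def tri(a,pa,b,pb):
    (o,d),(p,e)=ray(a,*pa),ray(b,*pb); d=d/np.linalg.norm(d);e=e/np.linalg.norm(e)
    t=np.linalg.lstsq(np.c_[d,-e],p-o,rcond=None)[0]; A,B=o+t[0]*d,p+t[1]*e
    return (A+B)/2,np.linalg.norm(A-B)
E
python3 - <<'E'
from h import *
t,s=cams.snapshot('top'),cams.snapshot('side')
lip=lambda w:w.min(2)>185
cap=lambda w:(w.min(2)>140)&(w[...,2]>w[...,0]+4)
blk=lambda w:w.max(2)<62
for nm,a,b,f,r,z in(('lip',(228,183),(333,135),lip,13,.165),('cap',(454,210),(308,326),cap,14,.11),('plg',(350,191),(331,230),blk,14,.101)):
    A=blob(t['img'],*a,r,f);B=blob(s['img'],*b,r,f)
    print(nm,np.round(A,1),np.round(B,1)); P,e=tri(t,A[:2],s,B[:2])
    print('  tri',P.round(4),e.round(4),'top',onz(t,*A[:2],z).round(4),'side',onz(s,*B[:2],z).round(4))
# other pots
for nm,p,z in(('globe',(175,174),.115),('tall',(161,227),.155),('beaker',(227,237),.105)): print(nm,onz(t,*p,z).round(3))
for p in((164,145),(278,161),(260,279),(141,262)): print(onz(t,*p,.015).round(3))
print(onz(t,438,207,.014),onz(t,453,170,.112),onz(t,454,184,.112), onz(t,351,193,.055))
E
```

```text
lip [226.6 182.7 218.  174.   18.   18. ] [333.1 124.6 332.  122.    5.    6. ]
  tri [0.5435 0.2035 0.1929] 0.0052 top [0.5452 0.2092 0.165 ] side [0.5481 0.2513 0.165 ]
cap [453.5 209.2 447.  203.   14.   14. ] [306.9 325.6 298.  318.   18.   16. ]
  tri [ 0.4921 -0.3025  0.1051] 0.001 top [ 0.4921 -0.301   0.11  ] side [ 0.4917 -0.3052  0.11  ]
plg [350.2 191.4 343.  184.   16.   16. ] [330.2 229.3 322.  222.   17.   16. ]
  tri [ 0.536  -0.066   0.0901] 0.0001 top [ 0.5346 -0.0653  0.101 ] side [ 0.5356 -0.0761  0.101 ]
globe [0.573 0.34  0.115]
tall [0.449 0.353 0.155]
beaker [0.429 0.218 0.105]
[0.666 0.404 0.015]
[0.624 0.112 0.015]
[0.328 0.153 0.015]
[0.37  0.449 0.015]
[ 0.50684187 -0.29078112  0.014     ] [ 0.58290673 -0.30233601  0.112     ] [ 0.55021269 -0.30350821  0.112     ] [ 0.53687909 -0.07021261  0.055     ]
```

```bash
cat >> h.py <<'E'
from scipy.spatial.transform import Rotation as Ro
def off(p):
    o=ctrl.get_obs(); R=Ro.from_euler('xyz',o['orientation'],degrees=True).as_matrix()
    return (R.T@(np.asarray(p)-o['tool_pos'])*1000).round(1)
E
python3 - <<'E'
from h import *
t,s=cams.snapshot('top'),cams.snapshot('side')
for a in((227.25,183),(226.9,182.8)):
    print(tri(t,a,s,(332.4,134.4)),onz(t,*a,.165),onz(s,332.4,134.4,.165))
# belly silhouette centre in side at z=.06: edges from crop x 535..640 , y~193
print('belly',onz(s,(587.5-400+.5)/4-.5+285,(193+.5)/4-.5+118,.06), 'belly top',onz(t,(205.5)/4-.5+185,166.5/4-.5+148,.06))
print(off([.544,.208,.235]))
E
```

```text
(array([0.54525681, 0.2086857 , 0.16080514]), np.float64(0.00023940992071787664)) [0.54448621 0.20777653 0.165     ] [0.54509914 0.20205957 0.165     ]
(array([0.54553207, 0.2095491 , 0.16031212]), np.float64(0.0002485110273316456)) [0.54492931 0.20855495 0.165     ] [0.54509914 0.20205957 0.165     ]
belly [0.54562197 0.20508064 0.06      ] belly top [0.5457314  0.20893322 0.06      ]
[471.9 333.6   2.5]
```

>>> {"method": "jog_arm", "body": {"motion": [{"offset":[160,110,0],"roll":0,"hand":87},{"offset":[160,110,0],"roll":0,"hand":87},{"offset":[320,225,0],"roll":0,"hand":87},{"offset":[320,225,0],"roll":0,"hand":87},{"offset":[320,225,0],"roll":0,"hand":87},{"offset":[320,225,0],"roll":0,"hand":87},{"offset":[320,225,0],"roll":0,"hand":87},{"offset":[473,333,0],"roll":0,"hand":87},{"offset":[473,333,0],"roll":0,"hand":87},{"offset":[473,333,0],"roll":0,"hand":87},{"offset":[473,333,0],"roll":0,"hand":87},{"offset":[473,333,0],"roll":0,"hand":87},{"offset":[473,333,0],"roll":0,"hand":87},{"offset":[473,333,0],"roll":0,"hand":87},{"offset":[473,333,0],"roll":0,"hand":87},{"offset":[473,333,0],"roll":0,"hand":87},{"offset":[473,333,0],"roll":0,"hand":87},{"offset":[473,333,0],"roll":0,"hand":87}]}}

```text
clock: 1.8
tool_pos: [0.5448, 0.2091, 0.2376]
orientation: [-180.0, 0.0, -14.9]
force: [-0.1, 1.1, -0.8]
opening: 0.087
```

Run:
```python
from h import *
o=ctrl.get_obs();print(o['clock'],o['tool_pos'],o['orientation'],o['qvel'].round(1))
s=shot('side'); cv2.imwrite('pics/s1.png',cv2.resize(s['img'][60:210,240:440,::-1],(800,600)))
print(off([.545,.208,.127]))
```

```text
1.8 [0.54475945 0.20906402 0.2375859 ] [-1.79992522e+02  4.48643459e-03 -1.49009747e+01] [ 0.8 -0.3 -0.   0.  -0.1  0.1]
[  0.7   1.2 110.7]
```

View pics/s1.png

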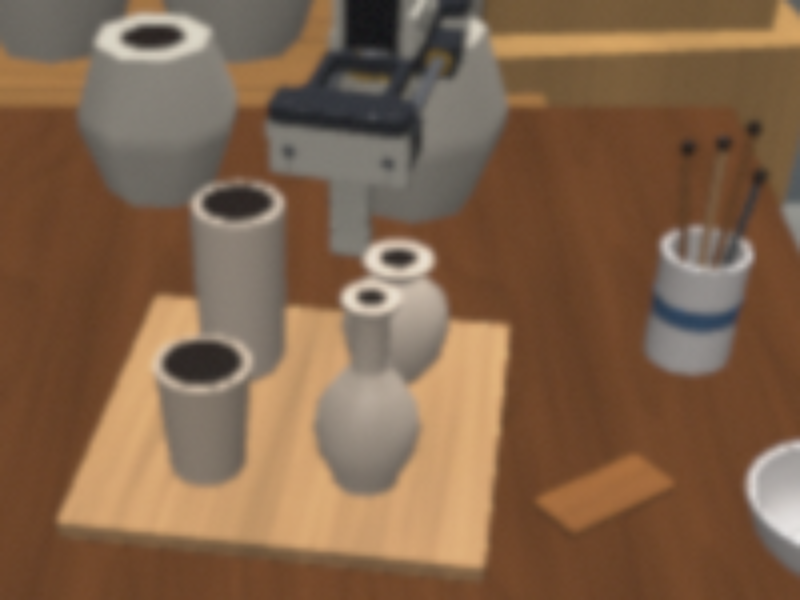

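The gripper is above the vase: the near finger is at (350,220) in the crop and the lip at (371,298), and nothing is in the way below. I'll lower, close and lift slightly.

>>> {"method": "jog_arm", "body": {"motion": [{"offset":[1,1,30],"roll":0,"hand":87},{"offset":[1,1,60],"roll":0,"hand":87},{"offset":[1,1,85],"roll":0,"hand":87},{"offset":[1,1,102],"roll":0,"hand":87},{"offset":[1,1,110],"roll":0,"hand":87},{"offset":[1,1,110],"roll":0,"hand":70},{"offset":[1,1,110],"roll":0,"hand":55},{"offset":[1,1,110],"roll":0,"hand":45},{"offset":[1,1,110],"roll":0,"hand":38},{"offset":[1,1,110],"roll":0,"hand":34},{"offset":[1,1,110],"roll":0,"hand":32},{"offset":[1,1,110],"roll":0,"hand":30},{"offset":[1,1,110],"roll":0,"hand":28}]}}

```text
clock: 2.93
tool_pos: [0.546, 0.2072, 0.1278]
orientation: [-180.0, -0.0, -15.0]
force: [-0.3, -0.3, -0.1]
opening: 0.0392
```

Run:
```python
from h import *
o=ctrl.get_obs();print(o['clock'],o['tool_pos'],o['orientation'],o['force'],o['opening'])
a=shot('side')['img'];b=shot('top')['img'] 
cv2.imwrite('pics/s2.png',np.hstack([cv2.resize(a[90:190,280:380,::-1],(400,400)),cv2.resize(b[135:235,180:280,::-1],(400,400))]))
```

```text
2.9333 [0.54598847 0.20719752 0.12784999] [-1.79978570e+02 -1.42278706e-02 -1.49508802e+01] [-0.34422884 -0.29920692 -0.11428625] 0.039181715124805075
```

View pics/s2.png

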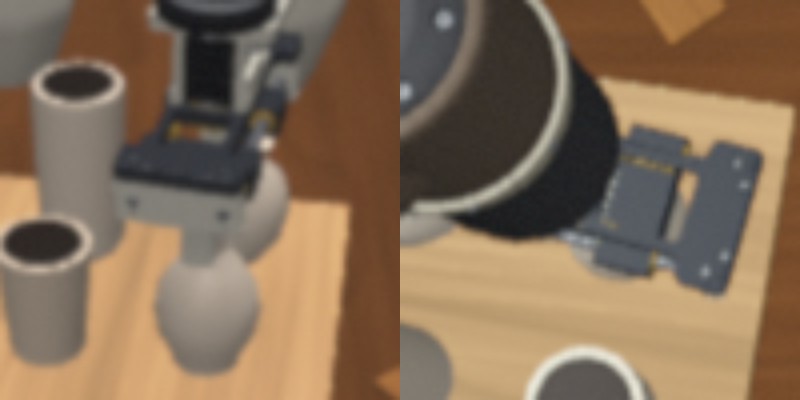

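In the side half, the fingers straddle the neck with the near finger at (200,245), centred on it. Closing now.

>>> {"method": "jog_arm", "body": {"motion": [{"offset":[0,0,0],"roll":0,"hand":26},{"offset":[0,0,0],"roll":0,"hand":22},{"offset":[0,0,0],"roll":0,"hand":18},{"offset":[0,0,0],"roll":0,"hand":15},{"offset":[0,0,0],"roll":0,"hand":15},{"offset":[0,0,0],"roll":0,"hand":15},{"offset":[0,0,0],"roll":0,"hand":15},{"offset":[0,0,0],"roll":0,"hand":15}]}}

```text
clock: 3.7
tool_pos: [0.5461, 0.2073, 0.1278]
orientation: [-180.0, -0.0, -14.9]
force: [0.0, 0.5, 3.6]
opening: 0.0352
```

The fingers stopped at 35 mm, but the neck is 26 mm. That means a pad is touching the shoulder or the lip flare, so I'll look closely.

Run:
```python
from h import *
s=shot('side');a=s['img']
cv2.imwrite('pics/s3.png',cv2.resize(a[120:190,290:380,::-1],(720,560),interpolation=cv2.INTER_CUBIC))
for z in(.113,.1168,.1278,.1358,.151,.165): print(z,(proj(s,[.545,.208,z])-[290,120])*8)
o=ctrl.get_obs();print(o['force'],o['moment'],o['opening'])
```

```text
0.113 [334.15146927 237.08442369]
0.1168 [334.45660208 227.78025331]
0.1278 [335.34892397 200.57139655]
0.1358 [336.00646206 180.52161408]
0.151 [337.27616082 141.80570626]
0.165 [338.46986557 105.4070234 ]
[-0.7450886   0.30657502  3.52671197] [-0.02205109  0.15539948  0.04392255] 0.03571086573352312
```

View pics/s3.png

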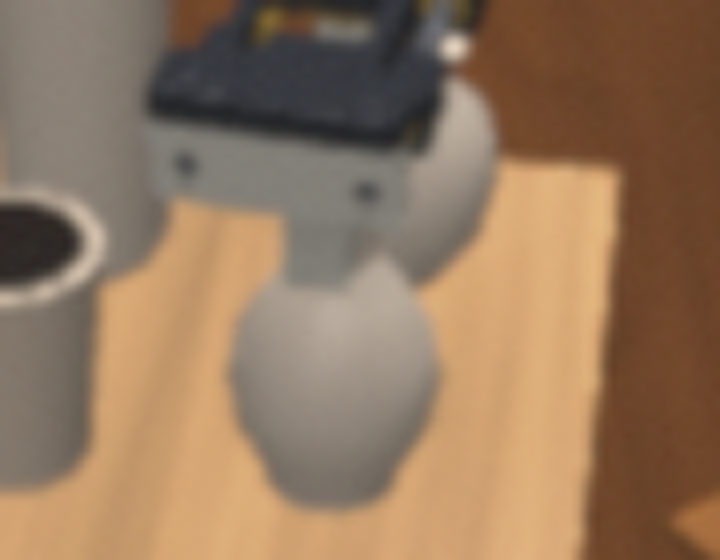

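Run:
```python
from h import *
s=shot('side')
for d in(.018,.03,.039):
  for z in(.09,.1,.108,.1168): print(d,z,(proj(s,np.array([.546,.2073,z])+d*np.array([-.258,-.966,0]))-[290,120])*8)
```

```text
0.018 0.09 [322.81209447 323.4395391 ]
0.018 0.1 [323.53869543 299.49942151]
0.018 0.108 [324.12721354 280.10887103]
0.018 0.1168 [324.78215237 258.52988415]
0.03 0.09 [314.32092294 343.78003263]
0.03 0.1 [314.99497011 319.77122574]
0.03 0.108 [315.5409809  300.32293184]
0.03 0.1168 [316.14867727 278.67746635]
0.039 0.09 [307.85489593 359.26931818]
0.039 0.1 [308.48823708 335.20983281]
0.039 0.108 [309.00131637 315.71887812]
0.039 0.1168 [309.57240538 294.02423887]
```

The tip position is ambiguous from the image, but the upward force suggests the fingertips are wedged on the shoulder. That would fit if the tips advance as the linkage closes. I'll reopen, raise 8 mm and close again.

>>> {"method": "jog_arm", "body": {"motion": [{"offset":[0,0,0],"roll":0,"hand":55},{"offset":[0,0,0],"roll":0,"hand":60},{"offset":[0,0,0],"roll":0,"hand":60},{"offset":[0,0,-4],"roll":0,"hand":60},{"offset":[0,0,-8],"roll":0,"hand":60},{"offset":[0,0,-8],"roll":0,"hand":45},{"offset":[0,0,-8],"roll":0,"hand":38},{"offset":[0,0,-8],"roll":0,"hand":34},{"offset":[0,0,-8],"roll":0,"hand":31},{"offset":[0,0,-8],"roll":0,"hand":28},{"offset":[0,0,-8],"roll":0,"hand":25},{"offset":[0,0,-8],"roll":0,"hand":22},{"offset":[0,0,-8],"roll":0,"hand":18},{"offset":[0,0,-8],"roll":0,"hand":15},{"offset":[0,0,-8],"roll":0,"hand":15},{"offset":[0,0,-8],"roll":0,"hand":15},{"offset":[0,0,-8],"roll":0,"hand":15}]}}

```text
clock: 5.22
tool_pos: [0.5459, 0.2072, 0.1355]
orientation: [180.0, 0.0, -14.9]
force: [0.1, -0.1, -1.7]
opening: 0.0364
```

Run:
```python
from h import *
o=ctrl.get_obs();print(o['clock'],o['tool_pos'],o['force'],o['moment'],o['opening'])
```

```text
5.2167 [0.54587525 0.20721003 0.13548739] [ 0.08107636 -0.07539021 -1.73470809] [ 0.13211817 -0.01238185 -0.00597676] 0.036354979104839376
```

The opening is again about 36 mm, now with a downward force, so the tops of the pads are catching the lip flare. The 98–136 mm neck exactly fits a ±19 mm pad with the grasp at 117 mm height, which puts the TCP at about 0.124. I'll go there.

>>> {"method": "jog_arm", "body": {"motion": [{"offset":[0,0,0],"roll":0,"hand":55},{"offset":[0,0,0],"roll":0,"hand":60},{"offset":[0,0,0],"roll":0,"hand":60},{"offset":[0,0,6],"roll":0,"hand":60},{"offset":[0,0,12],"roll":0,"hand":60},{"offset":[0,0,12],"roll":0,"hand":45},{"offset":[0,0,12],"roll":0,"hand":38},{"offset":[0,0,12],"roll":0,"hand":34},{"offset":[0,0,12],"roll":0,"hand":31},{"offset":[0,0,12],"roll":0,"hand":28},{"offset":[0,0,12],"roll":0,"hand":25},{"offset":[0,0,12],"roll":0,"hand":22},{"offset":[0,0,12],"roll":0,"hand":18},{"offset":[0,0,12],"roll":0,"hand":15},{"offset":[0,0,12],"roll":0,"hand":15},{"offset":[0,0,12],"roll":0,"hand":15},{"offset":[0,0,12],"roll":0,"hand":15}]}}

```text
clock: 6.63
tool_pos: [0.5461, 0.2073, 0.1239]
orientation: [-180.0, -0.0, -14.9]
force: [-1.4, 0.3, 5.4]
opening: 0.032
```

Run:
```python
from h import *
o=ctrl.get_obs();print(o['clock'],o['tool_pos'],o['force'],o['moment'],o['opening'])
```

```text
6.6333 [0.54614656 0.20730937 0.12392104] [-1.36130585  0.27640791  5.44393068] [-0.09696631  0.30092752  0.02725356] 0.03196508196551337
```

Lower gives a narrower grip (32 mm), so it is the flare. I'll go about 5 mm lower.

>>> {"method": "jog_arm", "body": {"motion": [{"offset":[0,0,0],"roll":0,"hand":55},{"offset":[0,0,0],"roll":0,"hand":60},{"offset":[0,0,0],"roll":0,"hand":60},{"offset":[0,0,3],"roll":0,"hand":60},{"offset":[0,0,5],"roll":0,"hand":60},{"offset":[0,0,5],"roll":0,"hand":45},{"offset":[0,0,5],"roll":0,"hand":38},{"offset":[0,0,5],"roll":0,"hand":34},{"offset":[0,0,5],"roll":0,"hand":31},{"offset":[0,0,5],"roll":0,"hand":28},{"offset":[0,0,5],"roll":0,"hand":25},{"offset":[0,0,5],"roll":0,"hand":22},{"offset":[0,0,5],"roll":0,"hand":18},{"offset":[0,0,5],"roll":0,"hand":15},{"offset":[0,0,5],"roll":0,"hand":15},{"offset":[0,0,5],"roll":0,"hand":15},{"offset":[0,0,5],"roll":0,"hand":15}]}}

```text
clock: 8.05
tool_pos: [0.546, 0.2073, 0.1186]
orientation: [-180.0, -0.0, -14.9]
force: [0.3, 0.9, 0.6]
opening: 0.0288
```

Run:
```python
from h import *
o=ctrl.get_obs();print(o['clock'],o['tool_pos'],o['force'],o['moment'],o['opening'])
s=shot('side');a=s['img']
cv2.imwrite('pics/s4.png',cv2.resize(a[120:190,290:380,::-1],(720,560),interpolation=cv2.INTER_CUBIC))
```

```text
8.05 [0.54597828 0.20728354 0.1186332 ] [0.31441504 0.91446187 0.59361742] [ 0.09967563 -0.01677647  0.01316216] 0.028846595985178757
```

View pics/s4.png

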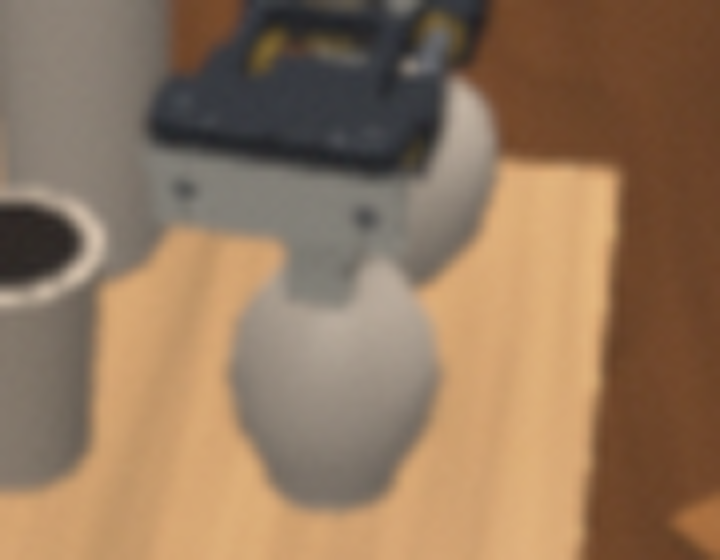

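The opening is now 28.8 mm with almost no vertical force. In the crop the finger tip is at (320,305), just above the shoulder. Test lift.

>>> {"method": "jog_arm", "body": {"motion": [{"offset":[0,0,-1],"roll":0,"hand":15},{"offset":[0,0,-3],"roll":0,"hand":15},{"offset":[0,0,-6],"roll":0,"hand":15},{"offset":[0,0,-11],"roll":0,"hand":15},{"offset":[0,0,-18],"roll":0,"hand":15},{"offset":[0,0,-25],"roll":0,"hand":15},{"offset":[0,0,-30],"roll":0,"hand":15},{"offset":[0,0,-30],"roll":0,"hand":15},{"offset":[0,0,-30],"roll":0,"hand":15},{"offset":[0,0,-30],"roll":0,"hand":15}]}}

```text
clock: 8.93
tool_pos: [0.5457, 0.2072, 0.1484]
orientation: [-180.0, 0.0, -14.9]
force: [0.7, -0.2, -3.0]
opening: 0.029
```

Run:
```python
from h import *
o=ctrl.get_obs();print(o['clock'],o['tool_pos'],o['force'],o['moment'],o['opening'])
s=shot('side');a=s['img'];b=shot('top')
cv2.imwrite('pics/s5.png',cv2.resize(a[110:190,290:390,::-1],(750,600),interpolation=cv2.INTER_CUBIC))
print((proj(s,[.546,.2073,.045])-[290,110])*7.5)
```

```text
8.9333 [0.54571931 0.20716366 0.14844406] [ 0.65536051 -0.24333368 -3.04583849] [ 0.00222601  0.03081542 -0.01199945] 0.02899651715325288
[311.06151846 447.16314109]
```

View pics/s5.png

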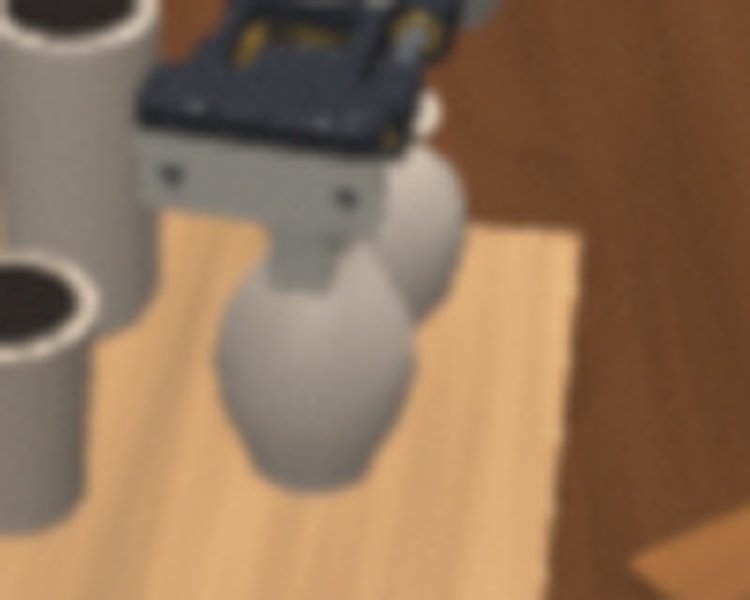

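The vase lifted cleanly: the load is −3.0 N, the opening is steady and the foot is at about (312,480), upright. Next I'll raise it and carry it over to the post.

>>> {"method": "jog_arm", "body": {"motion": [{"offset":[0,0,-8],"roll":0,"hand":15},{"offset":[0,0,-22],"roll":0,"hand":15},{"offset":[0,4,-42],"roll":0,"hand":15},{"offset":[2,14,-64],"roll":0,"hand":15},{"offset":[5,31,-86],"roll":0,"hand":15},{"offset":[9,55,-102],"roll":0,"hand":15},{"offset":[13,83,-110],"roll":0,"hand":15},{"offset":[18,113,-112],"roll":0,"hand":15},{"offset":[23,145,-112],"roll":0,"hand":15},{"offset":[28,178,-112],"roll":0,"hand":15},{"offset":[33,211,-112],"roll":0,"hand":15},{"offset":[38,244,-112],"roll":0,"hand":15},{"offset":[43,277,-112],"roll":0,"hand":15},{"offset":[48,310,-112],"roll":0,"hand":15},{"offset":[54,343,-112],"roll":0,"hand":15},{"offset":[59,375,-112],"roll":0,"hand":15},{"offset":[64,405,-112],"roll":0,"hand":15},{"offset":[68,432,-112],"roll":0,"hand":15},{"offset":[71,455,-112],"roll":0,"hand":15},{"offset":[74,472,-112],"roll":0,"hand":15}]}}

```text
clock: 10.7
tool_pos: [0.495, -0.2699, 0.2609]
orientation: [180.0, 0.0, -15.0]
force: [0.0, 0.2, -3.2]
opening: 0.0292
```

>>> {"method": "jog_arm", "body": {"motion": [{"offset":[2,12,0],"roll":0,"hand":15},{"offset":[3,21,0],"roll":0,"hand":15},{"offset":[4,27,0],"roll":0,"hand":15},{"offset":[5,31,0],"roll":0,"hand":15},{"offset":[5,34,0],"roll":0,"hand":15},{"offset":[5,34,0],"roll":0,"hand":15},{"offset":[5,34,10],"roll":0,"hand":15},{"offset":[5,34,20],"roll":0,"hand":15},{"offset":[5,34,20],"roll":0,"hand":15},{"offset":[5,34,20],"roll":0,"hand":15},{"offset":[5,34,20],"roll":0,"hand":15}]}}

```text
clock: 11.62
tool_pos: [0.4918, -0.3019, 0.2404]
orientation: [180.0, 0.0, -14.9]
force: [-0.0, 0.1, -4.0]
opening: 0.0289
```

Run:
```python
from h import *
o=ctrl.get_obs();print(o['clock'],o['tool_pos'],o['orientation'],o['force'],o['moment'],o['opening'])
s=shot('side');a=s['img']
cv2.imwrite('pics/s6.png',cv2.resize(a[200:400,210:460,::-1],(750,600),interpolation=cv2.INTER_CUBIC))
x,y,z=o['tool_pos'];print((proj(s,[x,y,z-.1036])-[210,200])*3,(proj(s,[.492,-.303,.11])-[210,200])*3)
print(off([.492,-.303,.2136]))
```

```text
11.6167 [ 0.49180699 -0.30187522  0.2403679 ] [ 1.79986646e+02  2.91624639e-02 -1.49145101e+01] [-0.03165525  0.1033468  -3.97768453] [-0.0397951  -0.002566   -0.02947545] 0.02889142439309841
[289.95121542 346.52306591] [291.16824066 373.20143215]
[ 0.3  1.  27.1]
```

View pics/s6.png

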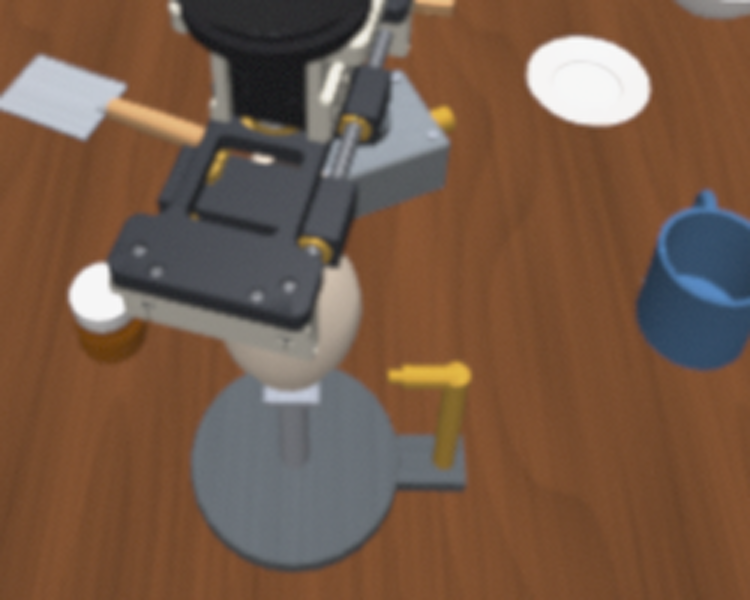

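The vase is centred over the cap: the cap centre is at column 291.5 and the predicted foot at 290. Comparing both cameras' biases on the vase and on the cap gives a target y of −0.302, where the arm already is. I'll lower slowly.

>>> {"method": "jog_arm", "body": {"motion": [{"offset":[0,0,6],"roll":0,"hand":15},{"offset":[0,0,13],"roll":0,"hand":15},{"offset":[0,0,19],"roll":0,"hand":15},{"offset":[0,0,22],"roll":0,"hand":15},{"offset":[0,0,24],"roll":0,"hand":15},{"offset":[0,0,25],"roll":0,"hand":15},{"offset":[0,0,25.5],"roll":0,"hand":15},{"offset":[0,0,25.5],"roll":0,"hand":15},{"offset":[0,0,25.5],"roll":0,"hand":15}]}}

```text
clock: 12.42
tool_pos: [0.4919, -0.3021, 0.2153]
orientation: [180.0, -0.0, -14.9]
force: [-0.6, -0.6, -3.1]
opening: 0.0291
```

>>> {"method": "jog_arm", "body": {"motion": [{"offset":[0,0,0.5],"roll":0,"hand":15},{"offset":[0,0,1],"roll":0,"hand":15},{"offset":[0,0,1],"roll":0,"hand":15},{"offset":[0,0,1],"roll":0,"hand":15}]}}

```text
clock: 12.75
tool_pos: [0.4917, -0.302, 0.2141]
orientation: [-180.0, -0.0, -14.9]
force: [0.6, 0.3, -3.6]
opening: 0.0288
```

>>> {"method": "jog_arm", "body": {"motion": [{"offset":[0,0,0.5],"roll":0,"hand":15},{"offset":[0,0,0.5],"roll":0,"hand":15},{"offset":[0,0,0.5],"roll":0,"hand":15}]}}

```text
clock: 13.0
tool_pos: [0.4919, -0.3021, 0.2137]
orientation: [180.0, -0.0, -14.9]
force: [0.4, 0.7, -3.1]
opening: 0.029
```

>>> {"method": "jog_arm", "body": {"motion": [{"offset":[0,0,0.5],"roll":0,"hand":15},{"offset":[0,0,0.5],"roll":0,"hand":15},{"offset":[0,0,0.5],"roll":0,"hand":15}]}}

```text
clock: 13.25
tool_pos: [0.492, -0.3022, 0.2136]
orientation: [180.0, -0.0, -14.9]
force: [-0.3, 0.3, 2.0]
opening: 0.0289
```

Contact: the force went from −3 to +2 N at the expected height. Now a gentle release.

>>> {"method": "jog_arm", "body": {"motion": [{"offset":[0,0,0],"roll":0,"hand":29},{"offset":[0,0,0],"roll":0,"hand":31},{"offset":[0,0,0],"roll":0,"hand":34},{"offset":[0,0,0],"roll":0,"hand":38},{"offset":[0,0,0],"roll":0,"hand":45},{"offset":[0,0,0],"roll":0,"hand":55},{"offset":[0,0,0],"roll":0,"hand":70},{"offset":[0,0,0],"roll":0,"hand":80},{"offset":[0,0,0],"roll":0,"hand":80},{"offset":[0,0,0],"roll":0,"hand":80}]}}

```text
clock: 14.08
tool_pos: [0.4917, -0.302, 0.213]
orientation: [180.0, 0.0, -14.9]
force: [-0.1, 0.0, 0.0]
opening: 0.0726
```

Run:
```python
from h import *
o=ctrl.get_obs();print(o['clock'],o['tool_pos'],o['force'],o['opening'])
a=shot('side')['img']
cv2.imwrite('pics/s7.png',cv2.resize(a[250:400,220:420,::-1],(600,450),interpolation=cv2.INTER_CUBIC))
```

```text
14.0833 [ 0.4917444  -0.30204766  0.21302338] [-0.09040808  0.04035454  0.04707175] 0.07260118463921844
```

View pics/s7.png

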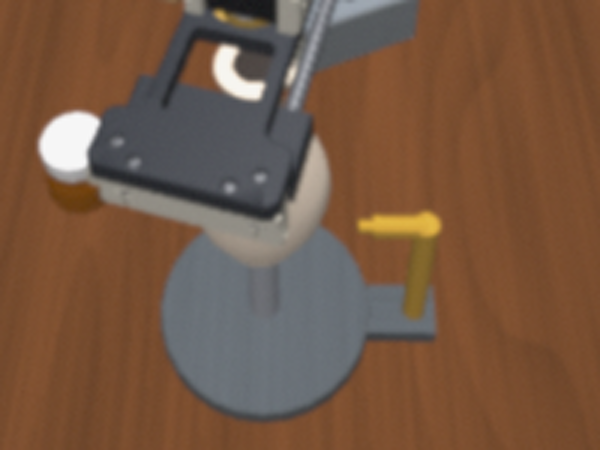

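The vase stands on the cap, with its lip visible through the open gripper at (254,67). Force is zero. I'll rise straight up and check.

>>> {"method": "jog_arm", "body": {"motion": [{"offset":[0,0,0],"roll":0,"hand":87},{"offset":[0,0,-3],"roll":0,"hand":87},{"offset":[0,0,-10],"roll":0,"hand":87},{"offset":[0,0,-22],"roll":0,"hand":87},{"offset":[0,0,-40],"roll":0,"hand":87},{"offset":[0,0,-60],"roll":0,"hand":87},{"offset":[0,0,-80],"roll":0,"hand":87},{"offset":[0,0,-95],"roll":0,"hand":87},{"offset":[0,0,-100],"roll":0,"hand":87},{"offset":[0,0,-100],"roll":0,"hand":87}]}}

```text
clock: 14.97
tool_pos: [0.4923, -0.3022, 0.3149]
orientation: [180.0, -0.2, -14.9]
force: [0.0, -0.3, -0.5]
opening: 0.0868
```

Run:
```python
from h import *
o=ctrl.get_obs();print(o['clock'],o['tool_pos'],o['force'],o['opening'])
print('over plunger',off([.5355,-.067,.30]))
```

```text
14.9667 [ 0.49234884 -0.30223102  0.31490117] [ 0.04960639 -0.34946202 -0.52323826] 0.08684366695571973
over plunger [ -19.  -238.4   14.8]
```

>>> {"method": "jog_arm", "body": {"motion": [{"offset":[-1,-12,0],"roll":0,"hand":87},{"offset":[-3,-40,0],"roll":0,"hand":60},{"offset":[-6,-78,0],"roll":0,"hand":40},{"offset":[-9,-116,0],"roll":0,"hand":20},{"offset":[-12,-154,0],"roll":0,"hand":5},{"offset":[-15,-190,10],"roll":0,"hand":0},{"offset":[-18,-220,40],"roll":0,"hand":0},{"offset":[-19,-235,75],"roll":0,"hand":0},{"offset":[-19,-238,110],"roll":0,"hand":0},{"offset":[-19,-238,145],"roll":0,"hand":0},{"offset":[-19,-238,165],"roll":0,"hand":0},{"offset":[-19,-238,170],"roll":0,"hand":0},{"offset":[-19,-238,170],"roll":0,"hand":0},{"offset":[-19,-238,170],"roll":0,"hand":0}]}}

```text
clock: 16.13
tool_pos: [0.5351, -0.0671, 0.1436]
orientation: [180.0, -0.0, -14.9]
force: [-0.2, -0.3, 0.2]
opening: 0.006
```

Run:
```python
from h import *
o=ctrl.get_obs();print(o['clock'],o['tool_pos'],o['force'],o['opening'])
s=shot('side');t=shot('top')
cv2.imwrite('pics/s8.png',cv2.resize(s['img'][190:400,210:490,::-1],(800,600),interpolation=cv2.INTER_CUBIC))
lip=lambda w:w.min(2)>185
A=blob(t['img'],*np.round(proj(t,[.492,-.302,.26])).astype(int),16,lip);B=blob(s['img'],*np.round(proj(s,[.492,-.302,.26])).astype(int),20,lip)
print(A,B,tri(t,A[:2],s,B[:2]),onz(t,*A[:2],.26),onz(s,*B[:2],.26))
```

```text
16.1333 [ 0.53514623 -0.06710496  0.14361974] [-0.20919109 -0.27087744  0.21963772] 0.0059514118338351105
(np.float64(475.5983606557377), np.float64(202.50409836065575), np.int64(467), np.int64(194), 18, 18) (np.float64(304.57276995305165), np.float64(271.3180751173709), np.int64(292), np.int64(261), 26, 22) (array([ 0.49132679, -0.30146978,  0.25608836]), np.float64(0.0002851704671679471)) [ 0.49103684 -0.30009691  0.26      ] [ 0.49137383 -0.30437429  0.26      ]
```

View pics/s8.png

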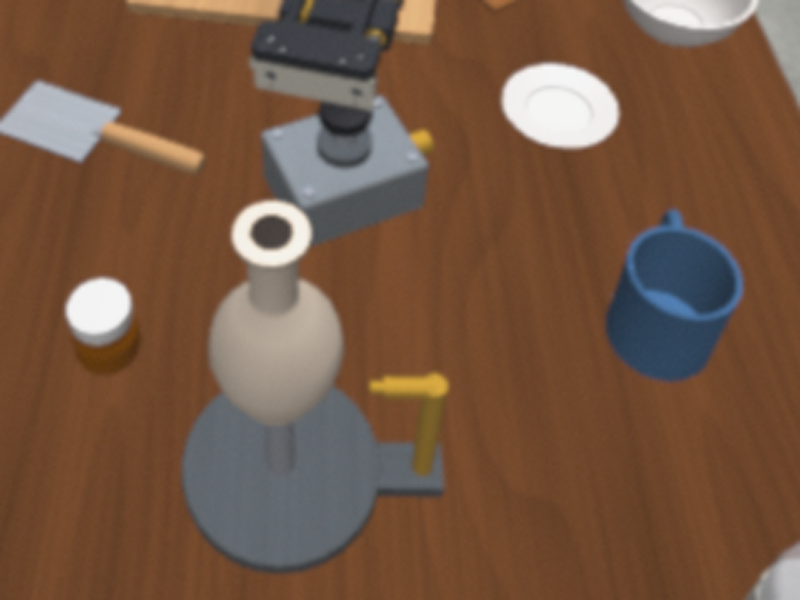

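The vase stands upright: the lip triangulates to (0.491,−0.3015), against a cap at (0.492,−0.3025). The fingers are above the plunger head, which is at (345,115) in the crop. Pressing now.

>>> {"method": "jog_arm", "body": {"motion": [{"offset":[0,0,10],"roll":0,"hand":0},{"offset":[0,0,20],"roll":0,"hand":0},{"offset":[0,0,28],"roll":0,"hand":0},{"offset":[0,0,32],"roll":0,"hand":0},{"offset":[0,0,35],"roll":0,"hand":0},{"offset":[0,0,38],"roll":0,"hand":0},{"offset":[0,0,40],"roll":0,"hand":0},{"offset":[0,0,40],"roll":0,"hand":0},{"offset":[0,0,40],"roll":0,"hand":0}]}}

```text
clock: 16.98
tool_pos: [0.5344, -0.0673, 0.1032]
orientation: [180.0, 0.0, -14.9]
force: [-4.1, 1.9, 6.6]
opening: 0.0005
```

>>> {"method": "jog_arm", "body": {"motion": [{"offset":[0,0,2],"roll":0,"hand":0},{"offset":[0,0,4],"roll":0,"hand":0},{"offset":[0,0,5.5],"roll":0,"hand":0},{"offset":[0,0,6.5],"roll":0,"hand":0},{"offset":[0,0,6.5],"roll":0,"hand":0},{"offset":[0,0,6.5],"roll":0,"hand":0}]}}

```text
clock: 17.48
tool_pos: [0.5344, -0.0673, 0.097]
orientation: [180.0, 0.0, -14.9]
force: [-4.1, 1.6, 8.9]
opening: 0.0006
```

>>> {"method": "jog_arm", "body": {"motion": [{"offset":[0,0,0.5],"roll":0,"hand":0},{"offset":[0,0,1],"roll":0,"hand":0},{"offset":[0,0,1],"roll":0,"hand":0}]}}

```text
clock: 17.73
tool_pos: [0.5344, -0.0673, 0.0963]
orientation: [180.0, 0.0, -14.9]
force: [-4.9, 0.8, 10.6]
opening: 0.0002
```

>>> {"method": "jog_arm", "body": {"motion": [{"offset":[0,0,0.7],"roll":0,"hand":0},{"offset":[0,0,1.5],"roll":0,"hand":0},{"offset":[0,0,1.5],"roll":0,"hand":0},{"offset":[0,0,1.5],"roll":0,"hand":0},{"offset":[0,0,1.5],"roll":0,"hand":0}]}}

```text
clock: 18.15
tool_pos: [0.5345, -0.0674, 0.0961]
orientation: [180.0, -0.0, -14.9]
force: [-9.9, 3.3, 22.1]
opening: 0.0004
```

The force jumped to 22 N with no further travel, so the plunger is at its stop. I'll hold a moment, then retreat.

>>> {"method": "jog_arm", "body": {"motion": [{"offset":[0,0,0],"roll":0,"hand":0},{"offset":[0,0,0],"roll":0,"hand":0},{"offset":[0,0,0],"roll":0,"hand":0},{"offset":[0,0,0],"roll":0,"hand":0},{"offset":[0,0,-4],"roll":0,"hand":0},{"offset":[0,0,-9],"roll":0,"hand":0},{"offset":[0,0,-15],"roll":0,"hand":0},{"offset":[0,0,-25],"roll":0,"hand":0},{"offset":[0,0,-45],"roll":0,"hand":0},{"offset":[0,0,-70],"roll":0,"hand":0},{"offset":[0,0,-100],"roll":0,"hand":0},{"offset":[0,0,-120],"roll":0,"hand":0},{"offset":[0,0,-130],"roll":0,"hand":0},{"offset":[0,0,-130],"roll":0,"hand":0},{"offset":[0,0,-130],"roll":0,"hand":0},{"offset":[0,0,-130],"roll":0,"hand":0}]}}

```text
clock: 19.48
tool_pos: [0.534, -0.0672, 0.2226]
orientation: [180.0, 0.1, -15.0]
force: [-0.2, 0.3, 0.2]
opening: 0.0002
```

Run:
```python
from h import *
o=ctrl.get_obs();print(o['clock'],o['tool_pos'],o['force'],o['qvel'].round(1))
s=shot('side');t=shot('top')
cv2.imwrite('pics/s9.png',cv2.resize(s['img'][80:400,210:490,::-1],(525,600),interpolation=cv2.INTER_CUBIC))
lip=lambda w:w.min(2)>185
A=blob(t['img'],476,203,16,lip);B=blob(s['img'],305,271,20,lip)
print(tri(t,A[:2],s,B[:2]))
print(blob(s['img'],331,230,14,lambda w:w.max(2)<62))
```

```text
19.4833 [ 0.53398556 -0.06720069  0.22264308] [-0.19154726  0.28187579  0.17115148] [ 0.   0.5 -0.2  0.1 -0.1 -0. ]
(array([ 0.49140419, -0.30151497,  0.25616892]), np.float64(0.0004345292157037434))
(330.226738934056, 229.2646793134598, 322, 222, 17, 15)
```

View pics/s9.png

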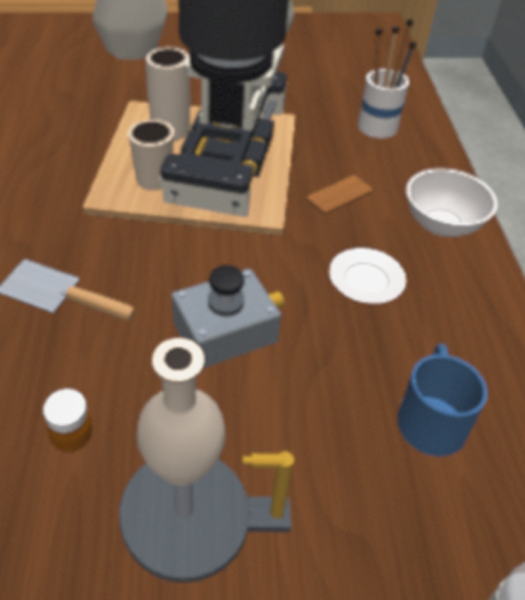

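The vase stands on the post, with its lip at (178,358) in the crop. The plunger head is back at its original pixel (330.2,229.3). The robot touches nothing, so I'm handing in.

```bash
python3 -c "
from plant import order; print(order.close_job())"
```

```text
the job is handed in; nothing more can be done
None
```

The vase is standing upright on the post's cap, released, and the plunger was pushed to its stop, held and let spring back. I handed the job in at about 19.5 s of the 51 s allowed; no verdict is reported.

**Grasp:** The first three attempts to grip the neck closed too wide (32–36 mm on a 26 mm neck), most likely because the pads caught the flared lip. About 5 mm below the third attempt they closed to 29 mm, still wider than the neck, and held through the lift and carry. I never fully explained the vertical forces of those early attempts: two were upward, which does not fit a catch on the lip.

**Placing:** The vase touched down at the expected height with about 5 N. After release, its lip measured (0.491, −0.3015), about 1 mm from the cap centre at (0.492, −0.3025). It had not moved after the plunger press.

**Plunger:** At full travel the force rose to 22 N with no further movement, so it was at its stop. Afterwards its head was back at its original pixel.

**Other checks:** The final force reading was about zero. In the last picture two of the other pots stood in place; the gripper hid the globe pot, so I did not check that one after the grasp. The two cameras disagreed by about 4 mm in y throughout, as they did for the vase on the board, and I allowed for this in the placing.

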